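# Check the hinged tins and set the stiff one aside

## Robot

A 7-joint arm with a two-finger parallel gripper is mounted at the origin on a cart in front of the work surface, level with it; the furniture and walls round the work are solid. World frame = base frame: x ahead of the robot, y to its left, z up, the work surface at z = 0. Lengths are in m, angles in rad, forces in N, time in s.
With the tool pointing down it reaches from about 0.425 to 1.025 m from the base axis. Payload 9.4 kg.
Tool frame: the origin (TCP) lies at the very end of the fingers, on their centre line; the grasp point (between the pads) lies ctrl.tcp_to_grasp behind it (ctrl.tcp_to_grasp is the distance from the TCP to the grasp point, in m); z points along the fingers, y is the line along which they close (so a half turn about z gives the same grasp; the last joint's range is limited). The gripper opens to 93 mm and grips with 3 to 60 N. Pads are 15 mm wide; open, the fingers measure 128 mm over their backs; the gripper's body (75 mm by 188 mm) begins 65 mm behind the grasp point.
Start: joints at [-0.077, 0.599, -0.003, 1.599, 0.002, 0.943, -0.08], TCP at [0.725, -0, 0.219] pointing down, gripper open.
Joint ranges: [-2.57, 2.57], [-0.35, 1.97], [-1.29, 1.29], [0.11, 2.56], [-1.05, 4.19], [0.11, 1.86], [-2.63, 2.63]. Speed limits (rad/s): [2.22, 2.22, 3.01, 3.01, 3.14, 3.14, 3.14].

## Interface

Orientations are given as a rotation vector (axis times angle).
In Python, from bench import ctrl gives the robot as it stands.
- The arm moves only by the shell command python3 nudge.py [FORCE], which reads ROWS from standard input. ROWS is 1 to 10 rows, one to a line, with the numbers parted by commas; each row has 7 numbers: the opening from 0.0 (shut) to 1.0 (fully open), then dx, dy, dz in m, then a rotation vector rx, ry, rz in rad; each row is the pose to reach, as a shift and turn from the pose commanded when the command began, along the tool's axes at that moment; what a row does not reach only later rows make up. A row lasts 1/8 s, in which the tool goes at most 0.0625 m and 0.188 rad, less where a joint would pass 70% of its speed; a pose out of reach is approached as far as the arm can. The fingers move at their own pace and stop on an object; FORCE is the grip in N (left out, the last holds). Time passes only in rows, so rows that do not move let the fingers close. It prints the time, the measured TCP pose, the force, the opening and the grip force at its end. Input that does not fit is refused with a message, and nothing moves.
- ctrl.sense(): the state, without advancing time (a new reading comes with each control period).
- ctrl.grab_frame(name): name is "scene" or "side" or "wrist"; returns the picture (400x640x3 uint8, red, green, blue); there is no depth.
- ctrl.get_calibration(name): a dict with "mtx" (3x3 intrinsics, pixels), "origin" and "rotation" of the camera in the world. Camera axes: x right, y up, looking along -z (the intrinsics and any distortion apply to the point x, -y, -z); pixel columns grow to the right and rows downward; lengths in m; the calibration is good to about 2 mm. A picture is of the moment at which its call begins: read the wrist's pose just before it. get_calibration takes no time and is no camera call; for the wrist camera it gives the pose at the moment of the call.
- ctrl.sign_off(): hands the job in; it is judged then, once.
The state is a dict: "clock": time; "joint_pos": joint angles; "dq": joint speeds; "tau": joint torques, N m; "ee_pos": TCP position; "eef_rot": TCP orientation; "ft_force": force on the tool from outside, world axes, zero at the start; "moment": the same for the moment, N m; "width": opening from 0.0 (shut) to 1.0 (fully open); "grasp_force": force on a finger pad.
Only numpy, scipy, OpenCV 4.12 (cv2) and the standard library are available. Lean on these libraries where they do the work, as an engineer would, in place of code of your own. Each camera call takes 0.05 s, during which the arm holds its last target. There are 200 camera calls.

## Task

Two small hinged metal tins stand on the worktop, one shut and one whose stiff hinge has stuck with its lid partly open. Reject the stiff tin: set it upright on the wooden chopping board and leave it there. Check the shut tin where it stands: swing its lid right back until it stays wide open by itself.

Things in the scene. Friction and masses are not known exactly. Their poses are not given: they have to be found in the camera images.
- closed_tin: the shut tin: aluminium box 90 (x) x 62 (y) x 38 mm high, loose, 0.85 kg; origin: centre of underside, z up. Its free lid, 57 wide, hinges on a line along y at x=45, z=38.5 mm. A dark tab on the lid's front (-x) edge, 18 mm wide in y, rises forward at 45 deg from x=-43, z=42 to x=-61, z=62; pinch at its y sides at x=-56, z=54; lightly held it pivots in the pads as it is led round the hinge
- closed_tin_lid (a joint): lid angle of the shut tin (rad): 0 shut, grows as the front edge rises, stop at 1.9; gravity shuts it from below about 1.5 and keeps it open from above about 1.65
- stuck_tin: the stiff tin: same shape, size and look as the other, but its lid stands 0.2 to 0.32 rad open, held by friction; loose, 0.36 to 0.6 kg; origin: centre of underside, z up, hinge at +x. Top of its tab at most 100 mm up, at about x=-50. Grip across its 62 mm width (its y), a little behind the middle (x=0 to 15 mm), the fingers either side of the 57 mm wide lid
- board: brown wooden chopping board lying flat, 180 (its x) x 260 (its y) x 22 mm, fixed; origin at the centre of its underside

How it is judged:
At the end, for the whole second after the job is handed in: The lid of the tin that was shut is open past 1.55 rad, that tin upright (within 0.15 rad) and within 50 mm of where it stood; the stiff tin rests upright (within 0.15 rad) on the wooden board, its centre at least 10 mm inside the board's edges; both at rest and released (value of joint closed_tin_lid above 1.55 rad and distance of closed_tin from where it was at the start of the episode below 0.05 m and angle between each of closed_tin, stuck_tin's own z axis and vertical below 0.15 rad and x of stuck_tin in the frame of board between -0.08 and 0.08 m and y of stuck_tin in the frame of board between -0.12 and 0.12 m and z of stuck_tin in the frame of board between 0.017 and 0.03 m and linear speed of each of stuck_tin, closed_tin below 0.02 m/s); the robot touches nothing.
It also fails if it takes over 64 s, if anything falls off the work surface, if the arm or the gripper's body presses on something with over 40 N, if the wrist force passes 120 N, or if a joint passes its speed limit or range.

## Working session

There is one attempt and no reset: what is moved stays moved. The work goes in short steps, Python scripts to look and compute and a shell command to move; the robot and the scene stay as the last step left them, time stands still between calls to the robot, and variables do not carry over. Pictures are saved under pics/ and viewed, at most 11 in all, crops included, and the job is handed in when it is done.

```bash
ls; mkdir -p pics
python3 - <<'E'
from bench import ctrl
import cv2,numpy as np
s=ctrl.sense();print({k:np.round(v,3) for k,v in s.items()},ctrl.tcp_to_grasp)
for n in("scene","side","wrist"):
    c=ctrl.get_calibration(n);print(n,{k:np.round(v,4).tolist() if not isinstance(v,str) else v for k,v in c.items()})
    cv2.imwrite(f"pics/{n}0.png",ctrl.grab_frame(n)[:,:,::-1])
E
```

```text
bench.py
nudge.py
pics
{'clock': np.float64(0.0), 'joint_pos': array([-0.077,  0.6  , -0.003,  1.6  ,  0.002,  0.943, -0.08 ]), 'dq': array([-0.   , -0.001,  0.   , -0.001,  0.   , -0.   , -0.   ]), 'tau': array([ 1.0000e-03, -7.6506e+01,  1.4980e+00, -2.5234e+01, -5.2000e-02,
        1.7000e-02,  0.0000e+00]), 'ee_pos': array([0.725, 0.   , 0.218]), 'eef_rot': array([-2.221e+00, -2.221e+00,  2.000e-03]), 'ft_force': array([-0.255, -0.111,  0.618]), 'moment': array([0.012, 0.04 , 0.02 ]), 'grasp_force': np.float64(0.0), 'width': np.float64(0.999)} 0.0188
scene {'mtx': [[477.5791, 0.0, 316.9684], [0.0, 477.5791, 199.9015], [0.0, 0.0, 1.0]], 'origin': [-0.1552, -0.5761, 0.6043], 'rotation': [0.9375, -0.4837, -0.8515]}
side {'mtx': [[491.0869, 0.0, 322.5553], [0.0, 491.0869, 201.7703], [0.0, 0.0, 1.0]], 'origin': [0.1279, -0.8426, 0.5452], 'rotation': [1.058, -0.2599, -0.4314]}
wrist {'mtx': [[343.6389, 0.0, 318.9988], [0.0, 343.6389, 197.6915], [0.0, 0.0, 1.0]], 'origin': [0.7252, 0.0675, 0.3854], 'rotation': [-0.246, 0.0023, -0.0]}
```
Run:
```python
import cv2,numpy as np
a=cv2.imread("pics/scene0.png");b=cv2.imread("pics/wrist0.png")
cv2.imwrite("pics/w.png",b)
```

View pics/scene0.png

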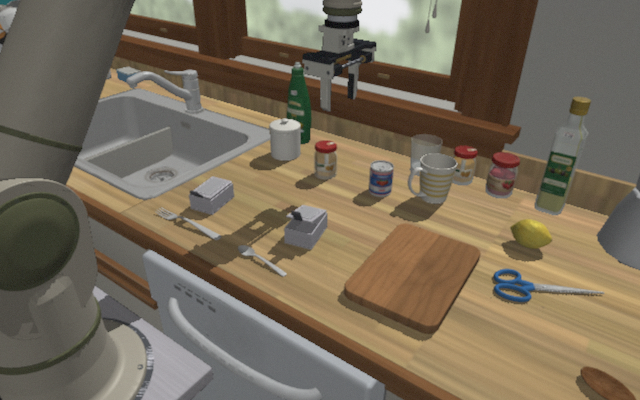

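View pics/side0.png

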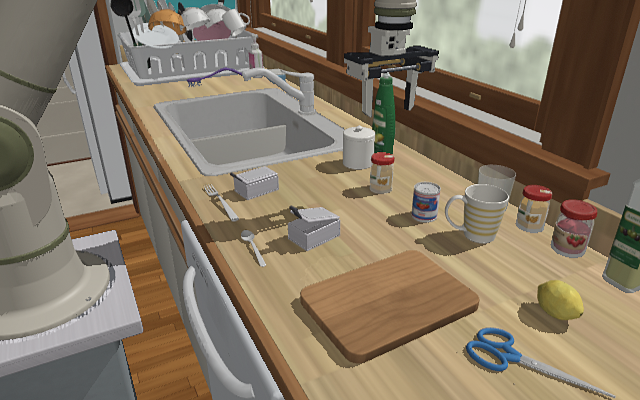

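View pics/wrist0.png

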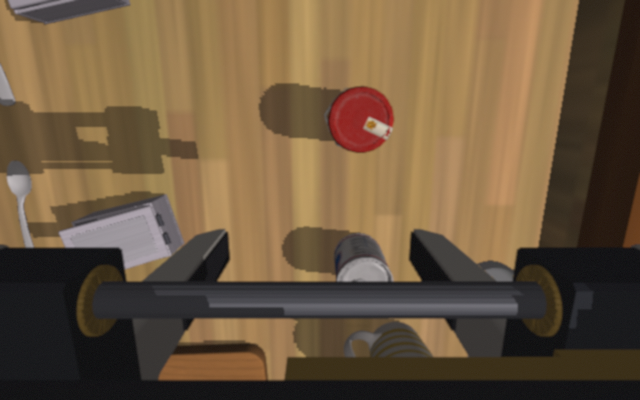

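The scene shows the shut tin at about (212,195) and the stuck tin, with its lid ajar and tab at (293,212), at about (306,226). The board is near (415,273). In the wrist view the stuck tin is at (120,235) and the shut one is at the top left edge.

```bash
cat > h.py <<'E'
from bench import ctrl
import cv2,numpy as np
from scipy.spatial.transform import Rotation as R
def cal(n):
    c=ctrl.get_calibration(n); return np.array(c["mtx"]),np.array(c["origin"]),R.from_rotvec(c["rotation"]).as_matrix()
def ray(c,uv):
    K,o,M=c; p=np.linalg.solve(K,[uv[0],uv[1],1]); d=M@(p*[1,-1,-1]); return o,d/np.linalg.norm(d)
def onz(c,uv,z):
    o,d=ray(c,uv); return o+d*(z-o[2])/d[2]
def proj(c,P):
    K,o,M=c; q=(M.T@(np.asarray(P)-o))*[1,-1,-1]; q=K@q; return q[:2]/q[2]
def tri(obs):
    A=np.zeros((3,3));b=np.zeros(3);L=[ray(c,u) for c,u in obs]
    for o,d in L: Q=np.eye(3)-np.outer(d,d);A+=Q;b+=Q@o
    P=np.linalg.solve(A,b); return P,[np.linalg.norm(np.cross(P-o,d)) for o,d in L]
def grab(name,fn):
    c=cal(name); f=ctrl.grab_frame(name)[:,:,::-1].copy(); cv2.imwrite(fn,f); return c,f
def totool(P,s=None):
    s=s or ctrl.sense(); return R.from_rotvec(s["eef_rot"]).inv().apply(np.asarray(P)-s["ee_pos"])
E
python3 - <<'E'
from h import *
sc=cal("scene");si=cal("side")
print("closed",onz(sc,(212,192),.03),onz(si,(256,181),.03))
print("stuck",onz(sc,(306,228),.03),onz(si,(314,230),.03))
for n,f in(("scene",sc),("side",si)):
    im=cv2.imread(f"pics/{n}0.png");hsv=cv2.cvtColor(im,cv2.COLOR_BGR2HSV)
    m=cv2.inRange(hsv,(5,105,90),(14,200,190))
    m=cv2.morphologyEx(m,cv2.MORPH_OPEN,np.ones((5,5)))
    m[:200]=0; m=m if n=="x" else m
    cs,_=cv2.findContours(m,0,2)
    for c in cs:
        if cv2.contourArea(c)>2000:
            q=np.array([onz(f,p[0],.022)[:2] for p in c],np.float32);print(n,cv2.contourArea(c),cv2.boundingRect(c),cv2.minAreaRect(q))
E
```

```text
closed [0.48246467 0.190214   0.03      ] [0.47985768 0.18056476 0.03      ]
stuck [ 0.49710949 -0.07640685  0.03      ] [ 0.5026719  -0.08666151  0.03      ]
```

```bash
cat > snap.py <<'E'
import sys,json
from h import *
n,t=sys.argv[1:3]
c,f=grab(n,f"pics/{t}.png"); np.savez(f"pics/{t}.npz",K=c[0],o=c[1],M=c[2]); print(c[1])
E
echo '1,-0.025,-0.055,-0.02,0,0,0
1,-0.05,-0.11,-0.04,0,0,0
1,-0.075,-0.165,-0.06,0,0,0
1,-0.1,-0.22,-0.08,0,0,0
1,-0.1,-0.22,-0.08,0,0,0
1,-0.1,-0.22,-0.08,0,0,0' | python3 nudge.py
python3 snap.py wrist A
echo '1,0.04,0,0,0,0,0
1,0.08,0,0,0,0,0
1,0.12,0,0,0,0,0
1,0.12,0,0,0,0,0
1,0.12,0,0,0,0,0' | python3 nudge.py
python3 snap.py wrist B
echo '1,0.04,0,0,0,0,0
1,0.08,0,0,0,0,0
1,0.12,0,0,0,0,0
1,0.12,0,0,0,0,0
1,0.12,0,0,0,0,0' | python3 nudge.py
python3 snap.py wrist C
python3 - <<'E'
import cv2,numpy as np
A,B,C=[cv2.imread(f"pics/{t}.png") for t in"ABC"]
cr=[i[:300,170:470] for i in(A,B,C)]
print([i.shape for i in cr]); cv2.imwrite("pics/abc.png",cv2.resize(np.hstack(cr),(800,267)))
cv2.imwrite("pics/abc2.png",np.vstack([np.hstack([A[:280,140:500],B[:280,140:500]]),np.hstack([C[:280,140:500],C[:280,140:500]*0])]))
E
```

```text
clock: 0.9
ee_pos: [0.5054, -0.0999, 0.299]
eef_rot: [2.221, 2.221, 0.001]
ft_force: [0.8, 0.7, 0.3]
width: 0.996
grasp_force: 0.0
[ 0.50563627 -0.03243732  0.46659401]
clock: 1.58
ee_pos: [0.5055, 0.0203, 0.2979]
eef_rot: [-2.22, -2.222, 0.002]
ft_force: [0.0, -0.9, 0.0]
width: 1.004
grasp_force: 0.0
[0.50606717 0.08786887 0.46540745]
clock: 2.25
ee_pos: [0.5053, 0.1387, 0.2983]
eef_rot: [2.223, 2.22, -0.001]
ft_force: [0.2, -1.0, 1.0]
width: 0.997
grasp_force: 0.0
[0.50585557 0.20632539 0.46585157]
[(300, 300, 3), (300, 300, 3), (300, 300, 3)]
```

View pics/abc2.png

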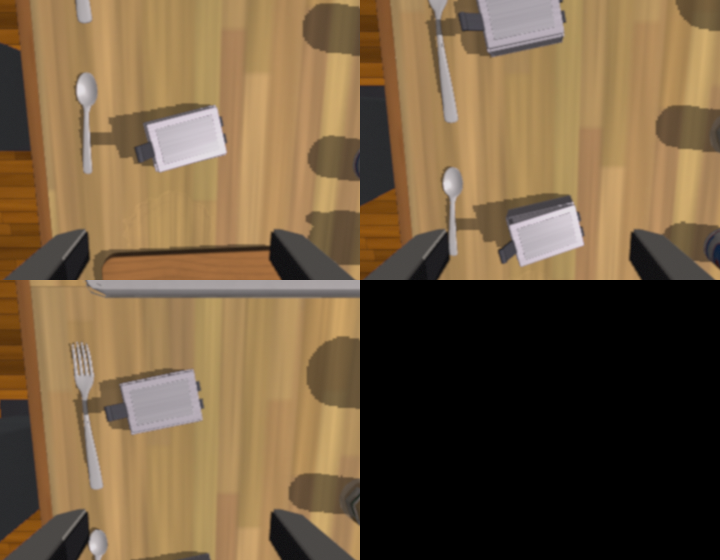

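In panels A and B, the stuck tin's lid is at about full-frame (327,138) and (325,235), with its tab tip at (280,153) in A. In panel C the shut tin's lid is at about (302,120), with its tab at (255,132). The board's top edge is at row 255 in A. I'll take one more view so the shut tin has a pair of complete views.

```bash
echo '1,-0.03,0,0,0,0,0
1,-0.06,0,0,0,0,0
1,-0.06,0,0,0,0,0
1,-0.06,0,0,0,0,0' | python3 nudge.py | head -2
python3 snap.py wrist D
cat > meas.py <<'E'
from h import *
def load(t):
    z=np.load(f"pics/{t}.npz"); return (z["K"],z["o"],z["M"]),cv2.imread(f"pics/{t}.png")
def lid(t,near):
    c,im=load(t); hsv=cv2.cvtColor(im,cv2.COLOR_BGR2HSV)
    m=((hsv[...,1]<45)&(hsv[...,2]>125)).astype(np.uint8)*255
    m=cv2.morphologyEx(m,cv2.MORPH_OPEN,np.ones((3,3)))
    cs,_=cv2.findContours(m,0,2); cs=[k for k in cs if cv2.contourArea(k)>800]
    k=min(cs,key=lambda k:np.hypot(*(cv2.minAreaRect(k)[0]-np.array(near,float))))
    h=cv2.convexHull(k)
    q=cv2.approxPolyN(h,4,ensure_convex=True).reshape(4,2).astype(float)
    s=q[np.argsort(q[:,0])]; L=s[:2][np.argsort(s[:2,1])]; Rr=s[2:][np.argsort(s[2:,1])]
    return c,np.array([L[0],Rr[0],Rr[1],L[1]]),cv2.contourArea(k),im   # far-left, far-right, near-right, near-left
E
python3 - <<'E'
from meas import *
np.set_printoptions(precision=4,suppress=True)
for nm,v in(("stuck",[("A",(327,138)),("B",(325,235))]),("closed",[("C",(302,120)),("D",(302,175))])):
    Ls=[lid(*x) for x in v]
    for L in Ls: print(nm,L[1].tolist(),L[2])
    P=[]
    for i in range(4):
        p,e=tri([(L[0],L[1][i]) for L in Ls]); P.append(p);print(p,np.max(e))
    P=np.array(P); print("mean",P.mean(0),"hinge mid",P[1:3].mean(0),"front mid",P[[0,3]].mean(0)); d=P[1:3].mean(0)-P[[0,3]].mean(0); print("yaw",np.arctan2(d[1],d[0]),"len",np.linalg.norm(d),"wid",np.linalg.norm(P[1]-P[2]),np.linalg.norm(P[0]-P[3]))
    w=P[1]-P[2]; print("yaw2",np.arctan2(-w[0],w[1]))
E
```

```text
clock: 2.8
ee_pos: [0.5051, 0.0796, 0.2987]
[0.50559358 0.14704191 0.46631764]
stuck [[286.0, 124.0], [356.0, 104.0], [367.0, 154.0], [295.0, 173.0]] 3459.5
stuck [[288.0, 225.0], [354.0, 202.0], [364.0, 245.0], [299.0, 267.0]] 2838.0
[ 0.468  -0.0462  0.0684] 0.0003481161956788791
[ 0.5498 -0.0239  0.0431] 1.9531436563351418e-05
[ 0.5651 -0.0837  0.0394] 0.0002430879641291805
[ 0.4788 -0.1028  0.0661] 0.0013675134482994743
mean [ 0.5154 -0.0641  0.0542] hinge mid [ 0.5575 -0.0538  0.0412] front mid [ 0.4734 -0.0745  0.0672]
yaw 0.24166250447658766 len 0.09039783096551796 wid 0.06191731262612477 0.05769280738893543
yaw2 0.2511690911467167
closed [[260.0, 103.0], [333.0, 88.0], [343.0, 140.0], [271.0, 154.0]] 3687.5
closed [[289.0, 269.0], [354.0, 247.0], [362.0, 281.0], [293.0, 281.0]] 1470.0
[0.5208 0.2032 0.5806] 0.004199531896060831
[0.4968 0.198  0.5894] 0.0044587942986339234
[0.4924 0.2162 0.5969] 0.004597224785835911
[0.5219 0.223  0.6092] 0.004213748097175611
mean [0.508  0.2101 0.594 ] hinge mid [0.4946 0.2071 0.5932] front mid [0.5213 0.2131 0.5949]
yaw -2.921422521610173 len 0.027433494439502822 wid 0.02022994803699759 0.03472013849906215
yaw2 -2.907548828836415
```

Run:
```python
from meas import *
np.set_printoptions(precision=4,suppress=True)
def tab(t,q):  # dark blob left of lid front edge
    c,im=load(t); g=im.max(2); m=(g<75).astype(np.uint8)*255
    f=(q[0]+q[3])/2; ax=(q[1]+q[2]-q[0]-q[3])/2; ax/=np.linalg.norm(ax)
    roi=np.zeros_like(m); cv2.circle(roi,tuple(int(v) for v in f-ax*9),17,255,-1); m&=roi
    n,l,st,ce=cv2.connectedComponentsWithStats(m); i=1+np.argmax(st[1:,4]); k=np.column_stack(np.where(l==i))[:,::-1]
    r=cv2.minAreaRect(k.astype(np.float32)); return c,r,st[i,4]
for nm,v in(("stuck",[("A",(327,138)),("B",(325,235))]),("closed",[("C",(302,120)),("D",(302,50))])):
    Ls=[lid(*x) for x in v]; Ts=[tab(x[0],L[1]) for x,L in zip(v,Ls)]
    for L,T in zip(Ls,Ts): print(nm,L[1].tolist(),L[2],"tab",T[1:])
    P=[]
    for i in range(4):
        p,e=tri([(L[0],L[1][i]) for L in Ls]); P.append(p);print(p,np.max(e))
    P=np.array(P); d=P[1:3].mean(0)-P[[0,3]].mean(0);w=P[1]+P[0]-P[2]-P[3]
    print("mean",P.mean(0),"hinge mid",P[1:3].mean(0),"front mid",P[[0,3]].mean(0),"yaw",np.arctan2(d[1],d[0]),np.arctan2(-w[0],w[1]),"len",np.linalg.norm(d),"wid",np.linalg.norm(w)/2)
    print("tab",tri([(T[0],T[1][0]) for T in Ts]))
# board
for t,rg in (("scene",.022),("side",.022)):
    c=cal(t);im=cv2.imread(f"pics/{t}0.png");hsv=cv2.cvtColor(im,cv2.COLOR_BGR2HSV)
    seed=(415,270) if t=="scene" else (390,300)
    x0,y0=seed; print("hsv",hsv[y0-8:y0+8,x0-8:x0+8].reshape(-1,3).mean(0),"wood",hsv[330,400] if t=="scene" else hsv[230,380])
    me=hsv[y0-8:y0+8,x0-8:x0+8].reshape(-1,3).mean(0)
    m=cv2.inRange(hsv,(int(me[0])-3,int(me[1])-30,int(me[2])-30),(int(me[0])+2,int(me[1])+40,int(me[2])+40))
    m=cv2.morphologyEx(m,cv2.MORPH_CLOSE,np.ones((5,5)));m=cv2.morphologyEx(m,cv2.MORPH_OPEN,np.ones((7,7)))
    n,l,st,ce=cv2.connectedComponentsWithStats(m); i=l[y0,x0]
    k=np.column_stack(np.where(l==i))[:,::-1]; h=cv2.convexHull(k.astype(np.int32))[:,0]
    q=np.array([onz(c,p,.022)[:2] for p in h],np.float32); print(t,st[i],cv2.minAreaRect(q)); print(cv2.boxPoints(cv2.minAreaRect(q)))
    cv2.imwrite(f"pics/bm_{t}.png",(l==i)*255)
```

```text
stuck [[286.0, 124.0], [356.0, 104.0], [367.0, 154.0], [295.0, 173.0]] 3459.5 tab (((283.6499938964844, 151.45001220703125), (15.17893123626709, 16.76007080078125), 71.56504821777344), np.int32(173))
stuck [[288.0, 225.0], [354.0, 202.0], [364.0, 245.0], [299.0, 267.0]] 2838.0 tab (((286.46343994140625, 250.82928466796875), (12.18155288696289, 19.677894592285156), 51.34019088745117), np.int32(160))
[ 0.468  -0.0462  0.0684] 0.0003481161956788791
[ 0.5498 -0.0239  0.0431] 1.9531436563351418e-05
[ 0.5651 -0.0837  0.0394] 0.0002430879641291805
[ 0.4788 -0.1028  0.0661] 0.0013675134482994743
mean [ 0.5154 -0.0641  0.0542] hinge mid [ 0.5575 -0.0538  0.0412] front mid [ 0.4734 -0.0745  0.0672] yaw 0.24166250447658766 0.2206033377375218 len 0.09039783096551796 wid 0.05977216211240886
tab (array([ 0.4659, -0.0763,  0.077 ]), [np.float64(7.655102722421386e-05), np.float64(7.655102722429764e-05)])
closed [[260.0, 103.0], [333.0, 88.0], [343.0, 140.0], [271.0, 154.0]] 3687.5 tab (((246.5, 132.99998474121094), (12.365036964416504, 1.6269785165786743), 77.47119140625), np.int32(20))
closed [[258
[... 624 characters left out ...]
), np.float64(0.0038972655084486838)])
hsv [ 14.0586 129.1055 137.6914] wood [ 19 105 102]
scene [ 346  219  135  107 8527] ((0.5303349494934082, -0.30882441997528076), (0.26769909262657166, 0.19688792526721954), 3.2446112632751465)
[[ 0.3911 -0.2181]
 [ 0.4023 -0.4147]
 [ 0.6695 -0.3995]
 [ 0.6584 -0.203 ]]
hsv [ 14.6562 121.6328 145.875 ] wood [ 18  86 184]
side [  302   250   177   105 10697] ((0.5275119543075562, -0.3180011510848999), (0.2598992884159088, 0.18307490646839142), 1.8832879066467285)
[[ 0.3946 -0.2308]
 [ 0.4006 -0.4138]
 [ 0.6604 -0.4052]
 [ 0.6544 -0.2222]][ WARN:0@0.133] global loadsave.cpp:1063 imwrite_ Unsupported depth image for selected encoder is fallbacked to CV_8U.
```

```bash
python3 - <<'E'
from meas import *
np.set_printoptions(precision=4,suppress=True)
for t,n in(("C",(302,120)),("D",(302,50))):
    c,q,_,im=lid(t,n); P=np.array([onz(c,u,.041) for u in q]); d=P[1]+P[2]-P[0]-P[3]; w=P[0]+P[1]-P[2]-P[3]
    print(t,P.mean(0),np.arctan2(d[1],d[0]),np.arctan2(-w[0],w[1]),np.linalg.norm(d)/2,np.linalg.norm(w)/2)
    yaw=np.arctan2(d[1],d[0]); ctr=P.mean(0)*[1,1,0]; Rz=R.from_euler("z",yaw).as_matrix()
    # dark tab pixels in a box round its expected place
    e=proj(c,ctr+Rz@[-.054,0,.05]); x,y=e.round().astype(int); s=im[y-14:y+15,x-20:x+13]
    print("exp tab",e); cv2.imwrite(f"pics/tab{t}.png",cv2.resize(s,None,fx=8,fy=8,interpolation=0))
    m=s.max(2); print(m[::3,::3])
s=ctrl.sense(); print(s["ee_pos"],s["joint_pos"])
E
python3 -c "
import cv2,numpy as np
a,b=[cv2.imread(f'pics/tab{t}.png') for t in 'CD'];cv2.imwrite('pics/tabs.png',np.hstack([a,b]))"
```

```text
C [0.4843 0.194  0.041 ] 0.1906848858249289 0.19243390312780545 0.08941953164902254 0.061900352732768754
exp tab [256.8425 130.8528]
[[133 130 118 119 119 121 119 108  99 154 177]
 [104 113 117 119 120 122 118 110  97 132 182]
 [103 113 118 118 118 116 110  90  78  93 175]
 [103 113 105  85  80  77  79  78  79  80 161]
 [102 112 102  69  82  79  80  80  79  79 140]
 [119 139 177  71  83  75  79  78  79  80 117]
 [164 180 188  96  83  74  80  80  80  80  93]
 [165 180 188 117  79  74  80  77  82  90 100]
 [164 179 188 161  94 107 115 112 102 100  96]
 [163 178 188 190 133 121 120 114 102 100  99]]
D [0.4845 0.1932 0.041 ] 0.2034960419563144 0.18412112992774868 0.08907914456630865 0.06221111000016837
exp tab [254.9084  80.0574]
[[170 126 116 116 118 119 115 106  97 146 179]
 [159 144 116 116 117 120 114 101  92 118 179]
 [105 113  91  80  77  78  75  75  76  82 173]
 [105 112  79  74  75  78  80  78  78  78 153]
 [103 112  96  69  77  77  78  78  78  76 129]
 [104 111 110  63  79  73  77  78  77  77 108]
 [105 123 133  67  79  72  79  80  78  78  89]
 [162 178 181  81  72  73  80  81  84  88  94]
 [164 178 186 128 115 119 119 111 100  98  93]
 [163 179 186 130 116 119 119 112 100  99  98]]
[0.5051 0.0801 0.2987] [-0.2005  0.2519 -0.085   1.981   0.0266  0.9095 -0.2994]
```

View pics/tabs.png

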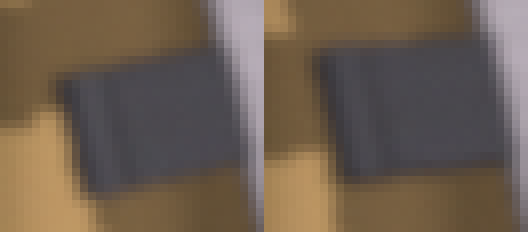

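The tab is well defined in both views: its front edge runs from (244.5,127) to (248,141) in C and from (241,73) to (245,89) in D.

```bash
cat > plan.py <<'E'
from h import *
np.set_printoptions(precision=4,suppress=True)
ctr=np.array([.4844,.1937,0]);yaw=.192;Rz=R.from_euler("z",yaw).as_matrix();g=.013
def tcp(th,px=-.057,pz=.055):
    v=np.array([px-.045,pz-.0385]);x=v[0]*np.cos(th)+v[1]*np.sin(th);z=-v[0]*np.sin(th)+v[1]*np.cos(th)
    return ctr+Rz@[.045+x,0,.0385+z-g]
E
python3 - <<'E'
from plan import *; from meas import load
C=load("C")[0];D=load("D")[0]
f=tri([(C,(246.3,134.2)),(D,(243.1,81))]);print("tab front edge",f, "local",Rz.T@(f[0]-ctr))
si=cal("side");sc=cal("scene")
s=ctrl.sense()
for h in(.09,0): print("to",tcp(0)+[0,0,h],totool(tcp(0)+[0,0,h],s))
print("current tool y angle",np.arctan2(*R.from_rotvec(s["eef_rot"]).as_matrix()[[1,0],1]))
E
```

```text
tab front edge (array([0.4204, 0.1804, 0.06  ]), [np.float64(0.0002573022177204933), np.float64(0.0002573022177204731)]) local [-0.0654 -0.0008  0.06  ]
to [0.4284 0.1828 0.132 ] [ 0.1026 -0.0767  0.1667]
to [0.4284 0.1828 0.042 ] [ 0.1026 -0.0767  0.2567]
current tool y angle -0.00031257147150861214
```

```bash
echo '0.5,0.02,-0.016,0.03,0,0,0.17
0.45,0.04,-0.032,0.06,0,0,0.34
0.45,0.06,-0.048,0.09,0,0,0.52
0.45,0.08,-0.064,0.12,0,0,0.69
0.45,0.1026,-0.077,0.15,0,0,0.86
0.45,0.1026,-0.077,0.167,0,0,1.04
0.45,0.1026,-0.077,0.167,0,0,1.21
0.45,0.1026,-0.077,0.167,0,0,1.379
0.45,0.1026,-0.077,0.167,0,0,1.379
0.45,0.1026,-0.077,0.167,0,0,1.379' | python3 nudge.py
python3 - <<'E'
from plan import *
s=ctrl.sense();print(s["joint_pos"],totool(tcp(0,-.058,.056),s)); M=R.from_rotvec(s["eef_rot"]).as_matrix();print(M, np.arctan2(M[1,1],M[0,1])+np.pi/2)
E
```

```text
clock: 4.1
ee_pos: [0.428, 0.1831, 0.1316]
eef_rot: [-3.126, -0.308, -0.0]
ft_force: [0.0, -0.0, 0.5]
width: 0.448
grasp_force: 0.0
[-0.6782  0.4425  0.2085  2.2731 -0.2085  0.4426 -1.6748] [-0.0006  0.0004  0.0886]
[[ 0.9808  0.1951  0.0001]
 [ 0.1951 -0.9808  0.0001]
 [ 0.0001 -0.0001 -1.    ]] 0.1963504156519318
```

```bash
echo '0.45,-0.0006,0.0004,0.03,0,0,0
0.45,-0.0006,0.0004,0.06,0,0,0
0.45,-0.0006,0.0004,0.0886,0,0,0
0.45,-0.0006,0.0004,0.0886,0,0,0' | python3 nudge.py
python3 - <<'E'
from h import *
a=grab("side","pics/s1.png")[1];b=grab("scene","pics/c1.png")[1]
A=cv2.resize(a[100:230,190:320],(400,400),interpolation=cv2.INTER_CUBIC);B=cv2.resize(b[120:250,140:270],(400,400),interpolation=cv2.INTER_CUBIC)
cv2.imwrite("pics/v5.png",np.hstack([A,B]))
E
```

```text
clock: 4.6
ee_pos: [0.4267, 0.1817, 0.0418]
eef_rot: [3.126, 0.304, -0.005]
ft_force: [0.5, 0.5, -0.4]
width: 0.454
grasp_force: 0.0
```

View pics/v5.png

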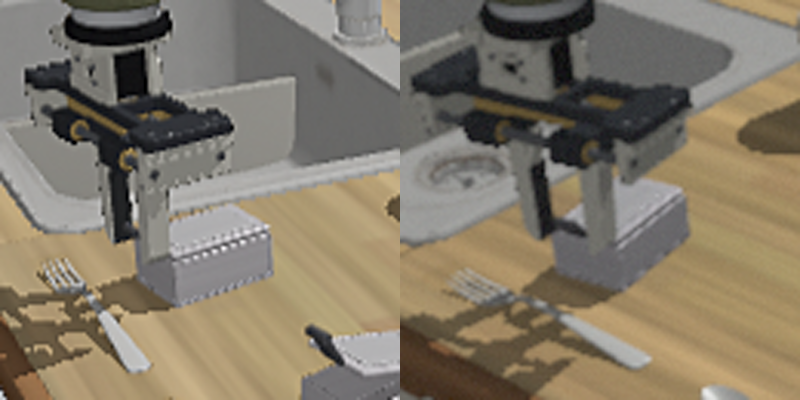

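The fingers straddle the dark tab, which shows between them at about (570,230) in the right half. Next I'll close lightly.

```bash
echo '0.0,0,0,0,0,0,0
0.0,0,0,0,0,0,0
0.0,0,0,0,0,0,0
0.0,0,0,0,0,0,0
0.0,0,0,0,0,0,0' | python3 nudge.py 8
python3 - <<'E'
from plan import *
v=np.array([-.058-.045,.056-.0385])
for th in np.arange(.1,1.86,.1):
    x=v[0]*np.cos(th)+v[1]*np.sin(th);z=-v[0]*np.sin(th)+v[1]*np.cos(th);print(round(th,2),np.round([x-v[0],z-v[1]],4))
E
```

```text
clock: 5.32
ee_pos: [0.4277, 0.1822, 0.0434]
eef_rot: [-3.127, -0.301, -0.001]
ft_force: [-1.1, 0.5, 6.4]
width: 0.194
grasp_force: 8.0
0.1 [0.0023 0.0102]
0.2 [0.0055 0.0201]
0.3 [0.0098 0.0297]
0.4 [0.0149 0.0387]
0.5 [0.021  0.0472]
0.6 [0.0279 0.0551]
0.7 [0.0355 0.0622]
0.8 [0.0438 0.0686]
0.9 [0.0527 0.0741]
1.0 [0.0621 0.0786]
1.1 [0.0719 0.0822]
1.2 [0.082  0.0848]
1.3 [0.0923 0.0864]
1.4 [0.1027 0.087 ]
1.5 [0.1132 0.0865]
1.6 [0.1235 0.0849]
1.7 [0.1336 0.0824]
1.8 [0.1434 0.0788]
```

```bash
echo '0,0.0023,0,-0.0102,0,0,0
0,0.0055,0,-0.0201,0,0,0
0,0.0098,0,-0.0297,0,0,0
0,0.0149,0,-0.0387,0,0,0
0,0.021,0,-0.0472,0,0,0
0,0.0279,0,-0.0551,0,0,0
0,0.0355,0,-0.0622,0,0,0
0,0.0355,0,-0.0622,0,0,0' | python3 nudge.py
python3 - <<'E'
from h import *
a=grab("side","pics/s2.png")[1];b=grab("scene","pics/c2.png")[1]
A=cv2.resize(a[100:230,190:320],(400,400),interpolation=cv2.INTER_CUBIC);B=cv2.resize(b[120:250,140:270],(400,400),interpolation=cv2.INTER_CUBIC)
cv2.imwrite("pics/v6.png",np.hstack([A,B]))
E
```

```text
clock: 6.32
ee_pos: [0.463, 0.1891, 0.1057]
eef_rot: [-3.127, -0.301, -0.001]
ft_force: [-2.3, 1.1, 2.3]
width: 0.192
grasp_force: 8.0
```

View pics/v6.png

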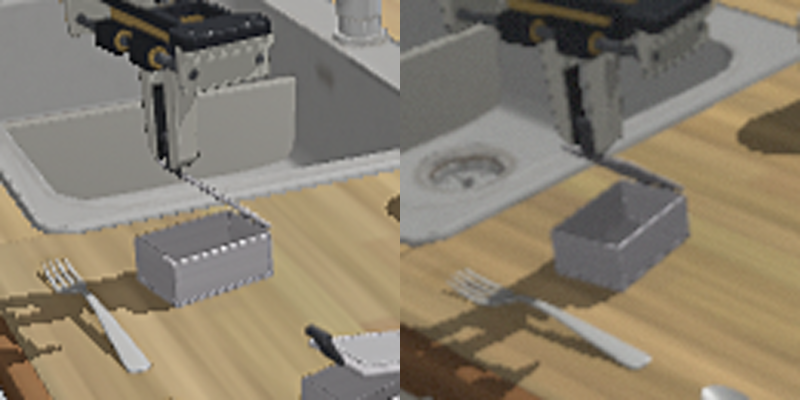

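The lid is about 0.7 rad up, held at the tab, and the tin hasn't moved (its body is still at about (205,265) in the crop). I'll carry on round.

```bash
echo '0,0.0083,0,-0.0064,0,0,0
0,0.0172,0,-0.0119,0,0,0
0,0.0266,0,-0.0164,0,0,0
0,0.0364,0,-0.02,0,0,0
0,0.0465,0,-0.0226,0,0,0
0,0.0568,0,-0.0242,0,0,0
0,0.0672,0,-0.0248,0,0,0
0,0.0777,0,-0.0243,0,0,0
0,0.088,0,-0.0227,0,0,0
0,0.0981,0,-0.0202,0,0,0' | python3 nudge.py
echo '0,0.005,0,0.002,0,0,0
0,0.0098,0,0.0036,0,0,0
0,0.0098,0,0.0036,0,0,0
0,0.0098,0,0.0036,0,0,0' | python3 nudge.py
python3 - <<'E'
from h import *
a=grab("side","pics/s3.png")[1];b=grab("scene","pics/c3.png")[1]
A=cv2.resize(a[100:230,190:320],(400,400),interpolation=cv2.INTER_CUBIC);B=cv2.resize(b[120:250,140:270],(400,400),interpolation=cv2.INTER_CUBIC)
cv2.imwrite("pics/v7.png",np.hstack([A,B]))
E
```

```text
clock: 7.68
ee_pos: [0.5595, 0.2077, 0.1253]
eef_rot: [-3.127, -0.301, -0.0]
ft_force: [0.6, 1.2, 0.9]
width: 0.193
grasp_force: 8.0
clock: 8.18
ee_pos: [0.5682, 0.2093, 0.1219]
eef_rot: [3.127, 0.301, 0.0]
ft_force: [0.4, 1.6, 2.1]
width: 0.191
grasp_force: 8.0
```

View pics/v7.png

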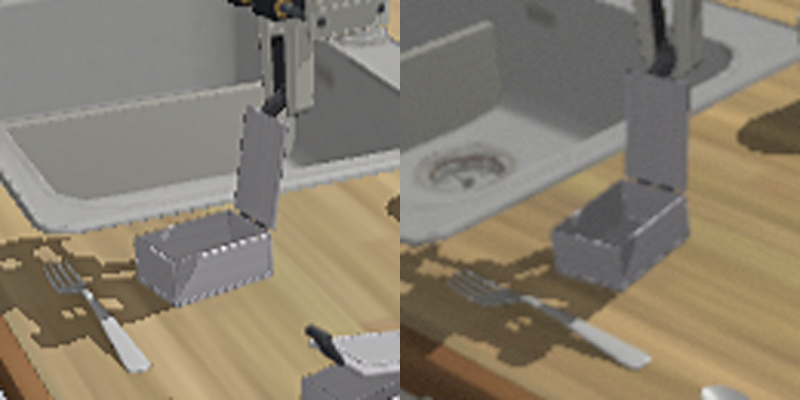

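The lid stands about 1.75 rad open. I'll release it, rise clear, and compute the stuck tin's grasp.

```bash
echo '0.2,0,0,0,0,0,0
0.25,0,0,0,0,0,0
0.35,0,0,0,0,0,0
0.5,0,0,0,0,0,0
0.5,0,0,-0.03,0,0,0
0.5,0,0,-0.07,0,0,0
0.7,0,0,-0.11,0,0,0
1,0,0,-0.11,0,0,0' | python3 nudge.py
python3 - <<'E'
from meas import *
np.set_printoptions(precision=4,suppress=True)
grab("side","pics/s4.png")
for t,n in(("A",(327,138)),("B",(325,235))):
    c,q,_,im=lid(t,n); H=[onz(c,u,.041) for u in q[1:3]]; w=H[0]-H[1];F=[onz(c,u,.066) for u in q[[0,3]]]; d=(H[0]+H[1]-F[0]-F[1])/2;yaw=np.arctan2(d[1],d[0])
    h=(H[0]+H[1])/2; print(t,h,F,yaw,np.arctan2(-w[0],w[1]),"ctr",h-.045*np.array([np.cos(yaw),np.sin(yaw),0]))
s=ctrl.sense();y=.235
G=np.array([.5137,-.0643,0])+.008*np.array([np.cos(y),np.sin(y),0])
M=R.from_rotvec(s["eef_rot"]).as_matrix(); print("tool yaw",np.arctan2(M[1,0],M[0,0]),"hover",totool(G+[0,0,.13],s),s["ee_pos"])
# board corners: scene mask vs side mask, extreme hull corners matched by nearest ray passing
cs=[]
for n in("scene","side"):
    m=cv2.imread(f"pics/bm_{n}.png",0); k=cv2.findContours((m>100).astype(np.uint8),0,2)[0]; k=max(k,key=cv2.contourArea)
    cs.append((cal(n),cv2.approxPolyN(cv2.convexHull(k),4,ensure_convex=True).reshape(4,2).astype(float)))
for u in cs[0][1]:
    r=min((tri([(cs[0][0],u),(cs[1][0],v)]) for v in cs[1][1]),key=lambda r:abs(r[0][2]-.02)+r[1][0]); print("board corner",r[0],max(r[1]))
E
```

```text
clock: 9.28
ee_pos: [0.5697, 0.2097, 0.2348]
eef_rot: [-3.125, -0.3, -0.008]
ft_force: [-0.7, -0.2, -1.2]
width: 0.665
grasp_force: 0.0
A [ 0.5576 -0.0537  0.041 ] [array([ 0.4681, -0.0463,  0.066 ]), array([ 0.4774, -0.1029,  0.066 ])] 0.24167828736465172 0.24825392873993465 ctr [ 0.5139 -0.0644  0.041 ]
B [ 0.5573 -0.0537  0.041 ] [array([ 0.4674, -0.047 ,  0.066 ]), array([ 0.4801, -0.1028,  0.066 ])] 0.24817110865290123 0.24549566136588313 ctr [ 0.5137 -0.0648  0.041 ]
tool yaw 0.19184675731921874 hover [-0.0985  0.2581  0.1025] [0.5687 0.2096 0.2329]
board corner [ 0.6562 -0.4086  0.0252] 0.0008891105775651133
board corner [ 0.4058 -0.4078  0.0183] 0.0007219612786323657
board corner [ 0.3938 -0.2315  0.0196] 0.00025515965471504886
board corner [ 0.6853 -0.1809 -0.0034] 0.006503880406416906
```

```bash
echo '1,-0.02,0.05,0,0,0,-0.02
1,-0.04,0.1,0,0,0,-0.04
1,-0.06,0.155,0.02,0,0,-0.054
1,-0.08,0.21,0.05,0,0,-0.054
1,-0.0985,0.2582,0.08,0,0,-0.054
1,-0.0985,0.2582,0.1025,0,0,-0.054
1,-0.0985,0.2582,0.1025,0,0,-0.054
1,-0.0985,0.2582,0.1025,0,0,-0.054' | python3 nudge.py
python3 - <<'E'
from h import *
np.set_printoptions(precision=4,suppress=True)
c,f=grab("wrist","pics/w5.png"); b=grab("side","pics/s5.png")[1]
A=f[:, 120:520];cv2.imwrite("pics/v8.png",np.hstack([A,cv2.resize(b[90:290,190:390],(400,400),interpolation=cv2.INTER_CUBIC)]))
s=ctrl.sense();y=.246
G=np.array([.5138,-.0646,.008])+.008*np.array([np.cos(y),np.sin(y),0])
M=R.from_rotvec(s["eef_rot"]).as_matrix(); print("tool yaw",np.arctan2(M[1,0],M[0,0]),totool(G,s))
E
```

```text
clock: 10.32
ee_pos: [0.5208, -0.0622, 0.1293]
eef_rot: [-3.117, -0.387, 0.001]
ft_force: [-0.0, -0.5, 0.1]
width: 1.0
grasp_force: 0.0
tool yaw 0.24732658435076366 [-0.      0.0007  0.1219]
```

View pics/v8.png

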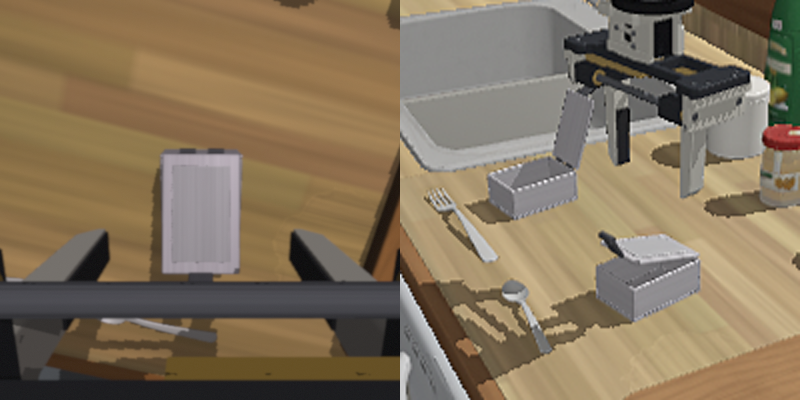

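The shut tin's lid stays open by itself. The stuck tin is square to the tool and centred between the fingers (lid columns 163–241, fingers symmetric about 200). Next: descend and grip.

```bash
echo '1,0,0.0005,0.03,0,0,0
1,0,0.0005,0.06,0,0,0
1,0,0.0005,0.09,0,0,0
1,0,0.0005,0.11,0,0,0
1,0,0.0005,0.121,0,0,0
1,0,0.0005,0.121,0,0,0' | python3 nudge.py | tail -5
echo '0,0,0,0,0,0,0
0,0,0,0,0,0,0
0,0,0,0,0,0,0
0,0,0,0,0,0,0' | python3 nudge.py 30
echo '0,0,0,-0.02,0,0,0
0,0,0,-0.05,0,0,0
0,0,0,-0.08,0,0,0
0,0,0,-0.08,0,0,0' | python3 nudge.py 30
python3 - <<'E'
from h import *
np.set_printoptions(precision=4,suppress=True)
s=ctrl.sense();y=.246
G=np.array([.528,-.316,.12])+.008*np.array([np.cos(y),np.sin(y),0]); print(totool(G,s))
E
```

```text
ee_pos: [0.521, -0.063, 0.0083]
eef_rot: [-3.118, -0.386, 0.0]
ft_force: [0.7, -0.0, 0.3]
width: 1.002
grasp_force: 0.0
clock: 11.68
ee_pos: [0.5211, -0.0634, 0.0087]
eef_rot: [3.118, 0.385, 0.001]
ft_force: [-0.6, 0.1, 4.4]
width: 0.664
grasp_force: 30.0
clock: 12.18
ee_pos: [0.5218, -0.0633, 0.0897]
eef_rot: [3.117, 0.385, 0.005]
ft_force: [0.3, 0.6, -4.1]
width: 0.668
grasp_force: 30.0
[-0.0474  0.2466 -0.0302]
```

```bash
echo '0,-0.008,0.04,0,0,0,0
0,-0.016,0.085,0,0,0,0
0,-0.024,0.13,0,0,0,0
0,-0.032,0.17,0,0,0,0
0,-0.04,0.21,0,0,0,0
0,-0.0474,0.2466,0,0,0,0
0,-0.0474,0.2466,0,0,0,0
0,-0.0474,0.2466,0.02,0,0,0
0,-0.0474,0.2466,0.04,0,0,0
0,-0.0474,0.2466,0.05,0,0,0' | python3 nudge.py
python3 - <<'E'
from h import *
a=grab("side","pics/s6.png")[1];b=grab("scene","pics/c6.png")[1]
A=cv2.resize(a[180:380,270:470],(400,400));B=cv2.resize(b[170:370,310:510],(400,400))
cv2.imwrite("pics/v9.png",np.hstack([A,B]))
E
```

```text
clock: 13.42
ee_pos: [0.534, -0.3125, 0.0361]
eef_rot: [-3.115, -0.386, 0.004]
ft_force: [-0.7, -0.2, -4.4]
width: 0.664
grasp_force: 30.0
```

View pics/v9.png

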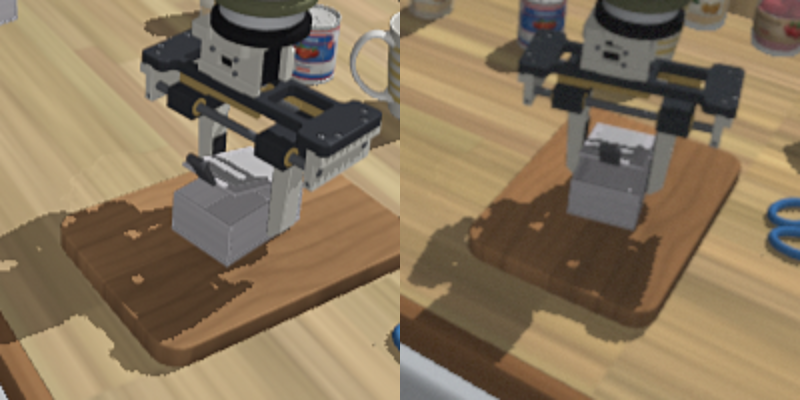

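The tin is held upright just above the board and well inside its edges. Lower it to contact.

```bash
echo '0,0,0,0.0025,0,0,0
0,0,0,0.0045,0,0,0
0,0,0,0.0045,0,0,0' | python3 nudge.py | tail -6
```

```text
clock: 13.9
ee_pos: [0.5351, -0.314, 0.0341]
eef_rot: [3.118, 0.385, 0.001]
ft_force: [0.4, -0.8, -3.7]
width: 0.665
grasp_force: 30.0
```

```bash
echo '0,0,0,0.0015,0,0,0
0,0,0,0.003,0,0,0
0,0,0,0.003,0,0,0' | python3 nudge.py | tail -6;echo '0,0,0,0.001,0,0,0
0,0,0,0.001,0,0,0' | python3 nudge.py | tail -6
```

```text
clock: 14.28
ee_pos: [0.5349, -0.314, 0.0307]
eef_rot: [-3.118, -0.385, 0.0]
ft_force: [0.1, 0.4, -3.9]
width: 0.665
grasp_force: 30.0
clock: 14.52
ee_pos: [0.535, -0.3141, 0.0302]
eef_rot: [3.118, 0.385, 0.0]
ft_force: [-0.9, 1.8, 2.6]
width: 0.665
grasp_force: 30.0
```

Contact: the force went from -3.9 to +2.6 N. I'll release and retreat straight up.

```bash
echo '0.75,0,0,0,0,0,0
0.9,0,0,0,0,0,0
1,0,0,0,0,0,0
1,0,0,0,0,0,0
1,0,0,-0.03,0,0,0
1,0,0,-0.08,0,0,0
1,0,0,-0.14,0,0,0
1,0,0,-0.2,0,0,0
1,0,0,-0.2,0,0,0
1,0,0,-0.2,0,0,0' | python3 nudge.py 20
python3 - <<'E'
from h import *
np.set_printoptions(precision=4,suppress=True)
b=grab("side","pics/s7.png")[1]; c=cal("wrist"); grab("wrist","pics/w7.png"); cv2.imwrite("pics/v10.png",b[120:400,160:560])
print(proj(c,(.5272,-.316,.05)),ctrl.sense()["ee_pos"])
E
```

```text
clock: 15.78
ee_pos: [0.5346, -0.3136, 0.2295]
eef_rot: [-3.118, -0.385, 0.0]
ft_force: [-1.1, 0.3, -0.4]
width: 1.004
grasp_force: 0.0
[320.3279 186.011 ] [ 0.5342 -0.3135  0.2282]
```

View pics/v10.png

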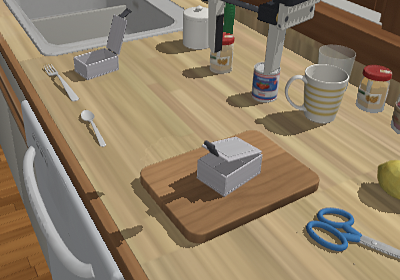

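The stiff tin stands upright near the middle of the board (about (228,163) in the crop). The other tin's lid stays wide open at (120,30), and the gripper is clear of everything.

```bash
python3 -c "
from bench import ctrl
print(ctrl.sign_off())"
```

```text
the job is handed in; nothing more can be done
None
```

Job handed in at about 16 s of the 64 s allowed: the last picture shows the stiff tin upright near the middle of the board and the shut tin's lid wide open by itself, but the hand-in returned no verdict.

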